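# Open the tall walnut tub on the shop counter

### The job

Take the lid off the taller of the two white tubs and lay it right way up, flat inside the shallow steel tray. The lid is caught until the two opposed spring buttons on its knob are pinched in together; keep them pinched while you lift. Set the lid down gently rather than dropping it, and leave both tubs standing where they are.

Things in the scene. Friction and masses are not known exactly. Their poses are not given: they have to be found in the camera images.
- lid: Tall tub's square grey lid, 0.2 kg, shut on it. Origin: centre of its plug's underside, z up. Plug 93 mm square, z 0-16 mm; plate 118 mm square, z 16-24; knob block on it 40 (x) by 44 (y) mm, z 24-62. From the block's +x and -x faces stand two black buttons, 30 mm wide, z 28-60, outer faces at x = +31 and -31; each slides 10 mm inward (spring 3 to 7 N) and draws in a hook, clear when 8 mm in.
- tub: The taller white plastic tub, 120 mm square and 150 mm high without the lid (196 mm to the top of the knob), 1 to 2 kg with walnuts in it, loose on the counter. Origin: centre of its underside, z up, turned as the lid. The shut lid's origin is 134 mm above it; its plug has 1.5 mm play in the mouth and its two hooks hold under the rim until both buttons are in at once.
- short_tub: The shorter white tub with the same kind of lid and knob, 120 mm square and 95 mm high without the lid, 141 mm with the knob, about 1 kg, loose on the counter. Not to be opened. Origin: centre of its underside.
- tray: Shallow square tray of sheet steel, 190 mm square outside, 184 mm inside, floor 3 mm thick, rim 14 mm high, fixed on the counter. Origin: centre of its underside. The lid lies in it on its plug, its plate above the rim.
Things that resemble listed ones, but are neither listed nor needed, are in the scene too. Leave any orange, pink or red look-alike of the tub alone.

How it is judged:
On the way:
1. the lid is off the tall tub, lifted at least 40 mm from its seat in the gripper (z of lid in the frame of tub above 0.174 m and contact force between the fingers and lid above 0.5 N), for 0.1 s.
At the end, for the whole second after the job is handed in: The lid lies at rest, right way up and flat (within 10 degrees) on the tray's floor, its centre within 45 mm of the tray's; the tall tub stands upright within 50 mm and the short tub within 40 mm of where it was (horizontal distance between lid and tray below 0.045 m and z of lid in the frame of tray below 0.01 m and angle between each of lid, tub, short_tub's own z axis and vertical below 0.18 rad and linear speed of lid below 0.02 m/s and distance of tub from where it was at the start of the episode below 0.05 m and distance of short_tub from where it was at the start of the episode below 0.04 m); the robot touches nothing.
It fails at once if the tall tub is lifted off the counter by more than 25 mm or tipped by more than 20 degrees (height (world z) of tub above 0.025 m or angle between tub's own z axis and vertical above 0.35 rad).
It fails at once if the lid is dropped (falls from more than about 30 mm) (linear speed of lid above 0.75 m/s and contact force between the fingers and lid below 0.05 N).
It fails at once if the short tub is tipped or pushed more than 40 mm (distance of short_tub from where it was at the start of the episode above 0.04 m or angle between short_tub's own z axis and vertical above 0.35 rad).
It also fails if it takes over 35 s, if anything falls off the work surface, if the arm or the gripper's body presses on something with over 40 N, if the wrist force passes 120 N, or if a joint passes its speed limit or range.

### The arm

A 7-joint arm with a two-finger parallel gripper is mounted at the origin on the work surface. World frame = base frame: x ahead of the robot, y to its left, z up, the work surface at z = 0. Lengths are in m, angles in rad, forces in N, time in s.
With the tool pointing down it reaches from about 0.4 to 0.85 m from the base axis. Payload 10.4 kg.
Tool frame: the origin (TCP) lies on the centre line of the jaws, within the pads' length; the fingertips stand 11 mm ahead of it and the grasp point (between the pads) lies 8 mm behind it (manip.finger_overhang is the distance from the TCP to the fingertips, in m); z points along the fingers, y is the line along which they close (so a half turn about z gives the same grasp; the last joint's range is limited). The gripper opens to 85 mm and grips with 20 to 120 N. Pads are 22 mm wide; open, the fingers measure 114 mm over their backs; the gripper's body (76 mm by 85 mm) begins 54 mm behind the grasp point. The pads swing forward as they close: fully open they stand 13 mm farther back than shut.
Start: joints at [1.321, 0.332, -0.065, 1.46, 0.022, 1.35, -0.088], TCP at [0.141, -0.609, 0.215] pointing down, gripper open.
Joint ranges: [-2.6, 2.6], [-0.5, 2.12], [-1.47, 1.34], [0.16, 2.42], [-1.27, 4.41], [0.06, 2.06], [-2.6, 2.6]. Speed limits (rad/s): [2.22, 2.22, 2.79, 2.79, 3.14, 3.14, 3.14].

### API

Orientations are given as a unit quaternion [x, y, z, w].
In Python, from workcell import manip, imaging, workorder gives the robot as it stands.
- The arm moves only by the tool jog_arm, never from a script. Its argument "deltas" is a list of rows, each an object with "gripper": the opening, from 0 (shut) to 1 (fully open); "offset": the shift along the tool's x, y, z in m, a list of three; "rotation": the turn, a rotation vector about the tool's x, y, z in degrees, a list of three. In form: [{"gripper": gripper, "offset": [tx, ty, tz], "rotation": [ax, ay, az]}, ...]. A call has 1 to 20 rows; each row shifts and turns the commanded pose from where the row before left it, along the tool's axes as they then stand; what a row does not reach is not made up. A row lasts 1/10 s, in which the tool goes at most 50 mm and 8.59 degrees, less where a joint would pass 70% of its speed; a pose out of reach is approached as far as the arm can. A call with a gripper value outside its range is refused whole. The fingers move at their own pace and stop on an object; "newtons" is the grip in N (left out, the last holds). Time passes only in rows, so rows that do not move let the fingers close. It gives the time, the measured TCP pose, the force, the opening and the grip force at its end, in the units of the state.
- manip.get_obs(): the state, without advancing time (a new reading comes with each control period).
- imaging.camera(name): name is "side" or "top" or "wrist"; returns the picture (400x640x3 uint8, blue, green, red); there is no depth.
- imaging.camera_model(name): a dict with "camera_matrix" (3x3 intrinsics, pixels), "world_to_cam" (4x4, takes a point from world to camera coordinates); the wrist camera has in their place "hand_eye" (4x4, takes a point from camera to tool coordinates, whose origin is the TCP and whose axes are the flange's). Camera axes: x right, y up, looking along -z (the intrinsics and any distortion apply to the point x, -y, -z); pixel columns grow to the right and rows downward; lengths in m; the calibration is good to about 2 mm. A picture is of the moment at which its call begins: read the wrist's pose just before it. camera_model takes no time and is no camera call.
- workorder.hand_in(): hands the job in; it is judged then, once.
The state is a dict: "clock": time; "joint_pos": joint angles; "joint_velocities": joint speeds; "tau": joint torques, N m; "position": TCP position; "ee_rot": TCP orientation; "ft_force": force on the tool from outside, world axes, zero at the start; "torque": the same for the moment, N m; "grip_width": opening from 0.0 (shut) to 1.0 (fully open); "grasp_force": force on a finger pad.
Only numpy, scipy, OpenCV 4.12 (cv2) and the standard library are available. Lean on these libraries where they do the work, as an engineer would, in place of code of your own. Each camera call takes 0.05 s, during which the arm holds its last target. There are 200 camera calls.

## Working session

There is one attempt and no reset: what is moved stays moved. The work goes in short steps, Python scripts to look and compute and a tool call to move; the robot and the scene stay as the last step left them, time stands still between calls to the robot, and variables do not carry over. Pictures are saved under pics/ and viewed, at most 10 in all, crops included, and the job is handed in when it is done.

Besides the shell and the picture viewer there is one more tool, called after "Emit:" by a JSON object that holds its "method" and its "body", one argument or row to a line. jog_arm: Moves the arm, as the interface text tells. Its arguments: {"type":"object","properties":{"deltas":{"type":"array","items":{"type":"object","properties":{"gripper":{"type":"number"},"offset":{"type":"array","items":{"type":"number"}},"rotation":{"type":"array","items":{"type":"number"}}}}},"newtons":{"type":"number"}},"required":["deltas"]}

```bash
mkdir -p pics
python3 - <<'E'
from workcell import manip, imaging
import cv2,numpy as np
o=manip.get_obs();print(o)
for n in("side","top"):
    m=imaging.camera_model(n);print(n,m)
    cv2.imwrite(f"pics/{n}0.png",imaging.camera(n))
print(imaging.camera_model("wrist"))
E
```

```text
{'clock': 0.0, 'joint_pos': array([ 1.32136863,  0.33290557, -0.06472092,  1.46097957,  0.02160393,
        1.34993193, -0.08852516]), 'joint_velocities': array([-0.00014539, -0.00341778, -0.00088421, -0.00045466,  0.00037443,
       -0.00045549, -0.00033462]), 'tau': array([ 1.07297408e-03, -6.25438142e+01,  4.95887746e-02, -3.91607809e+01,
        1.63278077e-02,  9.64481063e-03, -1.44700857e-05]), 'position': array([ 0.14046038, -0.60857033,  0.21397672]), 'ee_rot': array([ 9.93574272e-01,  1.13179421e-01, -1.21224478e-04, -7.54583436e-04]), 'ft_force': array([-0.28027031,  0.51365934, -0.01075789]), 'torque': array([ 0.02749543, -0.05515231, -0.04264388]), 'grasp_force': 0.0, 'grip_width': 0.9981227974643977}
side {'camera_matrix': array([[441.27647218,   0.        , 318.87402704],
       [  0.        , 441.27647218, 198.87433991],
       [  0.        ,   0.        ,   1.        ]]), 'world_to_cam': array([[-0.94013421, -0.34038203, -0.01696313,  0.59824144],
       [ 0.25953286, -0.74731298,  0.6116911 , -0.12658239],
       [-0.22088542,  0.57066924,  0.79091482, -1.00471306],

[... 328 characters left out ...]
98866075, -0.00995628,  0.1498359 , -0.58885044],
       [-0.14994032, -0.01072894,  0.98863683, -1.27722924],
       [ 0.        ,  0.        ,  0.        ,  1.        ]])}
{'camera_matrix': array([[314.45276488,   0.        , 316.97302823],
       [  0.        , 314.45276488, 196.30337884],
       [  0.        ,   0.        ,   1.        ]]), 'hand_eye': array([[ 5.84877003e-05,  9.51326339e-01,  3.08185322e-01,
         7.88833907e-02],
       [ 9.99999744e-01, -2.75417839e-04,  6.60396666e-04,
        -1.18340503e-03],
       [ 7.13132479e-04,  3.08185205e-01, -9.51326112e-01,
        -1.58646185e-01],
       [ 0.00000000e+00,  0.00000000e+00,  0.00000000e+00,
         1.00000000e+00]])}
```

View pics/side0.png

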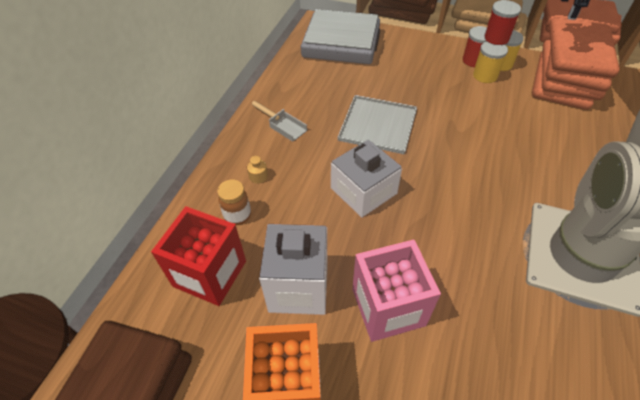

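View pics/top0.png

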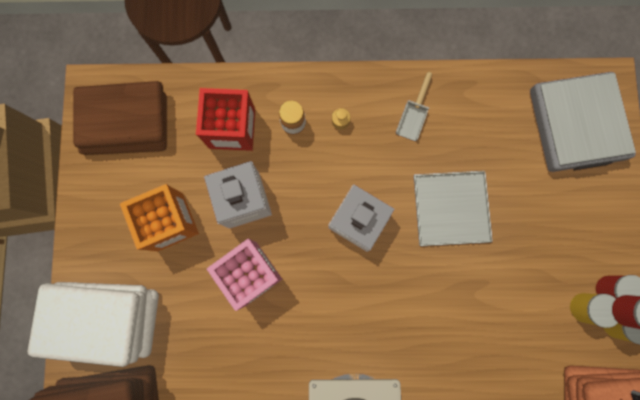

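The side view shows the tall lidded tub at about (296,265), the short one at (366,178) and the tray at (378,124). In the top view they are at (238,195), (361,217) and (453,208).

Candidates for the tall tub, by top-view pixel:
- Tall grey-lid tub: (238,195)
- Short grey-lid tub: (361,217)
- Red look-alike: (227,120)
- Orange look-alike: (158,218)
- Pink look-alike: (243,275)

The tray could be confused with the grey box at (585,120) or the dustpan at (412,120). I choose the tub at (238,195) and the tray at (453,208).

Run:
```python
import cv2,numpy as np
s=cv2.imread("pics/side0.png");t=cv2.imread("pics/top0.png")
a=cv2.resize(s[215:325,250:345],None,fx=4,fy=4,interpolation=cv2.INTER_CUBIC)
b=cv2.resize(t[155:265,200:295],None,fx=4,fy=4,interpolation=cv2.INTER_CUBIC)
cv2.imwrite("pics/crop.png",np.hstack([a,b]))
for n,im,pts in(("side",s,[(275,265),(310,270),(294,243),(281,244),(307,244),(290,300)]),("top",t,[(217,178),(255,185),(233,190),(232,180),(235,201),(245,220)])):
    print(n,[im[y,x].tolist() for x,y in pts])
    g=im.max(2).astype(int); 
    for nm,r in(("tall",(262,220,68,70) if n=="side" else (203,160,70,62)),):
        x,y,w,h=r; m=((im[y:y+h,x:x+w].max(2)<75)&(im[y:y+h,x:x+w].ptp(2)<20 if hasattr(im,'ptp') else np.ptp(im[y:y+h,x:x+w],2)<20)).astype(np.uint8)
        k,l,st,c=cv2.connectedComponentsWithStats(m)
        print([(st[i].tolist(),(c[i]+[x,y]).round(1).tolist()) for i in range(1,k) if st[i][4]>8])
```

```text
side [[138, 135, 139], [138, 136, 138], [138, 135, 140], [68, 68, 74], [47, 50, 59], [149, 157, 165]]
[([15, 14, 6, 20, 87], [279.1, 243.4]), ([41, 15, 8, 21, 138], [306.7, 245.3])]
top [[146, 150, 153], [145, 148, 151], [145, 149, 152], [114, 117, 121], [44, 48, 56], [101, 111, 119]]
[([21, 17, 10, 4, 16], [229.0, 178.4]), ([26, 35, 14, 10, 75], [236.0, 200.0])]
```

View pics/crop.png

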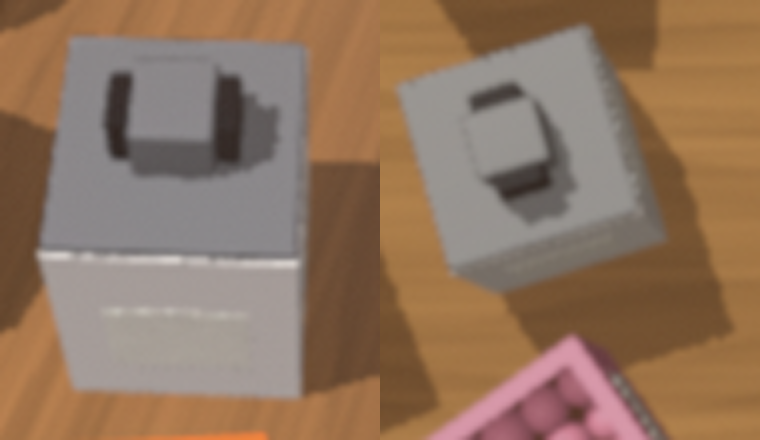

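The crop confirms two black buttons on the knob of the tall white tub. In the side view they are at (279,243) and (307,245), in the top view at (230,178) and (236,200). The plate corners are clear in both views, so I'll triangulate the plate, knob top and tray.

```bash
cat > h.py <<'E'
import numpy as np
from workcell import imaging
def ray(n,uv,T=None):
    m=imaging.camera_model(n);K=m["camera_matrix"];W=np.linalg.inv(m["world_to_cam"]) if n!="wrist" else T@m["hand_eye"]
    d=np.array([(uv[0]-K[0,2])/K[0,0],-(uv[1]-K[1,2])/K[1,1],-1.]);d=W[:3,:3]@d
    return W[:3,3],d/np.linalg.norm(d)
def tri(rays):
    A=b=0
    for c,d in rays:
        P=np.eye(3)-np.outer(d,d);A=A+P;b=b+P@c
    p=np.linalg.solve(A,b);return p,max(np.linalg.norm((np.eye(3)-np.outer(d,d))@(p-c)) for c,d in rays)
def plane(r,z): c,d=r;return c+d*(z-c[2])/d[2]
E
python3 - <<'E'
from h import *
np.set_printoptions(precision=4,suppress=True)
cs=lambda L:[(250+x/4-.4,215+y/4-.4) for x,y in L]; ct=lambda L:[(200+(x-380)/4-.4,155+y/4-.4) for x,y in L]
# order (+x+y),(+x-y),(-x-y),(-x+y)
S={"plate":cs([(40,250),(70,38),(305,45),(300,258)]),"knob":cs([(128,138),(133,60),(213,60),(213,140)]),
"tray":[(340,140),(358,97),(417,105),(407,151)]}
T={"plate":ct([(397,88),(588,25),(637,212),(455,268)]),"knob":ct([(465,125),(530,98),(550,155),(485,180)]),
"tray":[(415,174),(488,171),(491,244),(420,246)]}
for k in S:
    P=[]
    for a,b in zip(S[k],T[k]):
        p,e=tri([ray("side",a),ray("top",b)]);P.append(p);print(k,p,round(e,4))
    P=np.array(P);v=(P[0]+P[1]-P[2]-P[3]);w=P[0]+P[3]-P[1]-P[2]
    print(k,"centre",P.mean(0),"sizes",np.linalg.norm(v)/2,np.linalg.norm(w)/2,"x-dir deg",np.degrees(np.arctan2(v[1],v[0])),np.degrees(np.arctan2(-w[0],w[1])))
for n,uv in(("side",(366,148)),("top",(364,210))): pass
p,e=tri([ray("side",(367,154)),ray("top",(363,214))]);print("short knob",p,e)
from scipy.spatial.transform import Rotation as R
from workcell import manip
o=manip.get_obs();print(R.from_quat(o["ee_rot"]).as_matrix())
E
```

```text
plate [0.6176 0.3625 0.1514] 0.001
plate [0.6552 0.2474 0.1479] 0.0001
plate [0.5399 0.2161 0.1537] 0.0006
plate [0.506  0.3252 0.1483] 0.0013
plate centre [0.5797 0.2878 0.1503] sizes 0.11853673363041557 0.11769453383287513 x-dir deg 16.843080340575693 17.672944119912255
knob [0.5895 0.3134 0.1888] 0.0023
knob [0.6038 0.2749 0.1917] 0.0015
knob [0.5692 0.2626 0.1916] 0.0007
knob [0.555  0.3009 0.1873] 0.0002
knob centre [0.5794 0.288  0.1898] sizes 0.03675188937612607 0.041136667187696485 x-dir deg 19.825112746384605 20.319874979760716
tray [ 0.6424 -0.1781 -0.0075] 0.0051
tray [ 0.6492 -0.3778 -0.0102] 0.0051
tray [ 0.4573 -0.3639  0.0189] 0.0031
tray [ 0.449  -0.1804  0.0095] 0.0021
tray centre [ 0.5495 -0.2751  0.0026] sizes 0.19408867662974497 0.19176226614031103 x-dir deg -1.707042410590584 2.268057844719126
short knob [ 0.5235 -0.0225  0.1291] 0.0008813999364059903
[[ 0.9744  0.2249 -0.0003]
 [ 0.2249 -0.9744  0.0012]
 [-0.     -0.0012 -1.    ]]
```

Emit:
{"method": "jog_arm", "body": {
  "deltas": [
    {"gripper": 1,"offset": [0,0,-0.04],"rotation": [0,0,0]},
    {"gripper": 1,"offset": [0,0,-0.04],"rotation": [0,0,0]},
    {"gripper": 1,"offset": [0,0,-0.04],"rotation": [0,0,0]},
    {"gripper": 1,"offset": [0.036,-0.02,0],"rotation": [0,0,0]},
    {"gripper": 1,"offset": [0.036,-0.02,0],"rotation": [0,0,0]},
    {"gripper": 1,"offset": [0.036,-0.02,0],"rotation": [0,0,0]},
    {"gripper": 1,"offset": [0.036,-0.02,0],"rotation": [0,0,0]},
    {"gripper": 1,"offset": [0.036,-0.02,0],"rotation": [0,0,0]},
    {"gripper": 1,"offset": [0.036,-0.02,0],"rotation": [0,0,0]},
    {"gripper": 1,"offset": [0.036,-0.02,0],"rotation": [0,0,0]},
    {"gripper": 1,"offset": [0.036,-0.02,0],"rotation": [0,0,0]},
    {"gripper": 1,"offset": [0.036,-0.02,0],"rotation": [0,0,0]},
    {"gripper": 1,"offset": [0.036,-0.02,0],"rotation": [0,0,0]},
    {"gripper": 1,"offset": [0,0,0],"rotation": [0,0,0]},
    {"gripper": 1,"offset": [0,0,0],"rotation": [0,0,0]}
  ]
}}

```text
clock: 1.6
position: [0.4468, -0.3325, 0.3344]
ee_rot: [0.993, 0.114, -0.0, -0.0]
ft_force: [-0.8, -0.9, -0.2]
grip_width: 1.0
grasp_force: 0.0
```

Run:
```python
from workcell import manip, imaging
import cv2,numpy as np
o=manip.get_obs();np.save("w1.npy",np.r_[o["position"],o["ee_rot"]])
cv2.imwrite("pics/w1.png",imaging.camera("wrist"))
```

```text
(no output)
```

View pics/w1.png

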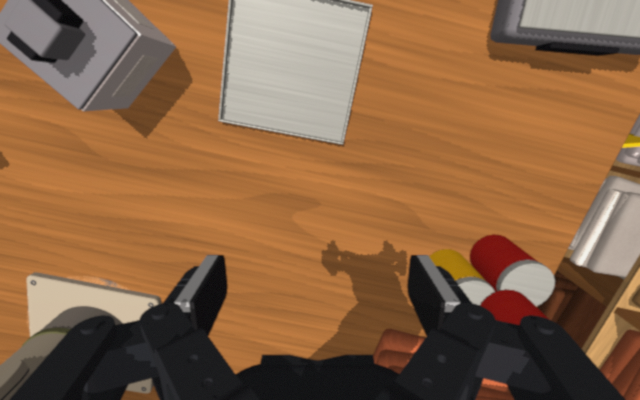

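Emit:
{"method": "jog_arm", "body": {
  "deltas": [
    {"gripper": 1,"offset": [0.018,-0.038,0],"rotation": [0,0,0]},
    {"gripper": 1,"offset": [0.018,-0.038,0],"rotation": [0,0,0]},
    {"gripper": 1,"offset": [0.018,-0.038,0],"rotation": [0,0,0]},
    {"gripper": 1,"offset": [0.018,-0.038,0],"rotation": [0,0,0]},
    {"gripper": 1,"offset": [0.018,-0.038,0],"rotation": [0,0,0]},
    {"gripper": 1,"offset": [0.018,-0.038,0],"rotation": [0,0,0]},
    {"gripper": 1,"offset": [0.018,-0.038,0],"rotation": [0,0,0]},
    {"gripper": 1,"offset": [0.018,-0.038,0],"rotation": [0,0,0]},
    {"gripper": 1,"offset": [0.018,-0.038,0],"rotation": [0,0,0]},
    {"gripper": 1,"offset": [0.018,-0.038,0],"rotation": [0,0,0]},
    {"gripper": 1,"offset": [0.018,-0.038,0],"rotation": [0,0,0]},
    {"gripper": 1,"offset": [0.018,-0.038,0],"rotation": [0,0,0]},
    {"gripper": 1,"offset": [0.018,-0.038,0],"rotation": [0,0,0]},
    {"gripper": 1,"offset": [0.018,-0.038,0],"rotation": [0,0,0]},
    {"gripper": 1,"offset": [0.018,-0.038,0],"rotation": [0,0,0]}
  ]
}}

```text
clock: 3.15
position: [0.5825, 0.2823, 0.3344]
ee_rot: [0.994, 0.111, 0.0, 0.001]
ft_force: [-0.2, 0.2, 0.5]
grip_width: 1.002
grasp_force: 0.0
```

Emit:
{"method": "jog_arm", "body": {
  "deltas": [
    {"gripper": 1,"offset": [0,0,0],"rotation": [0,0,-8]},
    {"gripper": 1,"offset": [0,0,0],"rotation": [0,0,-8]},
    {"gripper": 1,"offset": [0,0,0],"rotation": [0,0,-8]},
    {"gripper": 1,"offset": [0,0,0],"rotation": [0,0,-8]},
    {"gripper": 1,"offset": [0,0,0],"rotation": [0,0,-8]},
    {"gripper": 1,"offset": [0,0,0],"rotation": [0,0,-8]},
    {"gripper": 1,"offset": [0,0,0],"rotation": [0,0,-8]},
    {"gripper": 1,"offset": [0,0,0],"rotation": [0,0,-8]},
    {"gripper": 1,"offset": [0,0,0],"rotation": [0,0,-8]},
    {"gripper": 1,"offset": [0,0,0],"rotation": [0,0,-8]},
    {"gripper": 1,"offset": [0,0,0],"rotation": [0,0,-8]},
    {"gripper": 1,"offset": [0,0,0],"rotation": [0,0,-7]},
    {"gripper": 1,"offset": [0,0,0],"rotation": [0,0,0]},
    {"gripper": 1,"offset": [0,0,0],"rotation": [0,0,0]}
  ]
}}

```text
clock: 4.55
position: [0.5819, 0.2817, 0.3345]
ee_rot: [0.59, 0.807, -0.0, 0.0]
ft_force: [0.2, 0.5, 0.0]
grip_width: 0.999
grasp_force: 0.0
```

The wrist view shows the tray with corners near (371,7), (343,143) and (220,120). The short tub is at upper left.

Run:
```python
from workcell import manip, imaging
import cv2,numpy as np
o=manip.get_obs();np.save("w2.npy",np.r_[o["position"],o["ee_rot"]])
im=imaging.camera("wrist");cv2.imwrite("pics/w2.png",im)
cv2.imwrite("pics/w2c.png",cv2.resize(im[20:320,170:470],None,fx=2,fy=2,interpolation=cv2.INTER_CUBIC))
```

```text
(no output)
```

View pics/w2c.png

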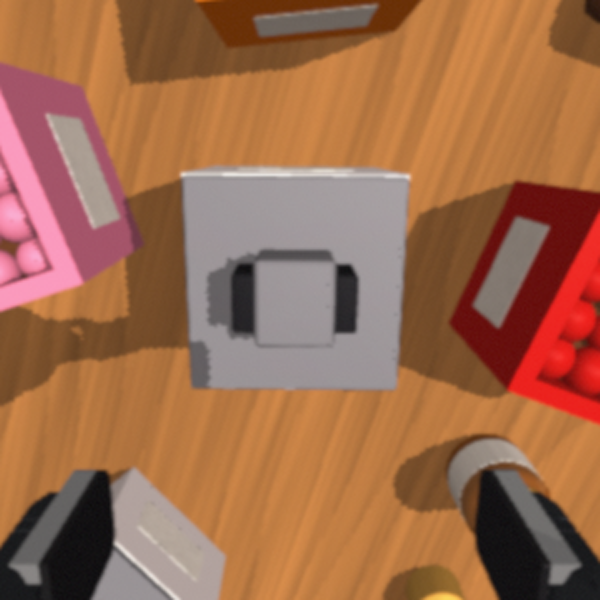

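The wrist crop shows the knob aligned with the jaws. The block's top corners are (254,262), (336,262), (335,346) and (256,346), and the plate corners are (183,175), (409,177), (397,388) and (190,388). I'll combine these with the top and side views.

Run:
```python
from h import *
from scipy.spatial.transform import Rotation as R
np.set_printoptions(precision=4,suppress=True)
def TT(f):
    q=np.load(f);T=np.eye(4);T[:3,3]=q[:3];T[:3,:3]=R.from_quat(q[3:]).as_matrix();return T
T1,T2=TT("w1.npy"),TT("w2.npy")
cs=lambda L:[(250+x/4-.4,215+y/4-.4) for x,y in L]; ct=lambda L:[(200+(x-380)/4-.4,155+y/4-.4) for x,y in L]
cw=lambda L:[(170+x/2-.25,20+y/2-.25) for x,y in L]
S={"plate":cs([(40,250),(70,38),(305,45),(300,258)]),"knob":cs([(128,138),(133,60),(213,60),(213,140)])}
T={"plate":ct([(397,88),(588,25),(637,212),(455,268)]),"knob":ct([(465,125),(530,98),(550,155),(485,180)])}
W={"plate":cw([(409,177),(397,388),(190,388),(183,175)]),"knob":cw([(336,262),(335,346),(256,346),(254,262)])}
for k in S:
  for vs in("stw","tw","sw"):
    P=[];E=[]
    for a,b,c in zip(S[k],T[k],W[k]):
        p,e=tri([r for v,r in(("s",ray("side",a)),("t",ray("top",b)),("w",ray("wrist",c,T2))) if v in vs]);P.append(p);E.append(e)
    P=np.array(P);v=P[0]+P[1]-P[2]-P[3]
    print(k,vs,P.mean(0),"z",P[:,2],"err",max(E),"size",np.linalg.norm(v)/2,"yaw",np.degrees(np.arctan2(v[1],v[0])))
  Q=np.array([plane(ray("wrist",c,T2),.158 if k=="plate" else .196) for c in W[k]]);v=Q[0]+Q[1]-Q[2]-Q[3];w=Q[0]+Q[3]-Q[1]-Q[2];print("wrist plane",Q.mean(0),np.linalg.norm(v)/2,np.linalg.norm(w)/2,np.degrees(np.arctan2(v[1],v[0])))
C=Q.mean(0)
print("in tool",np.linalg.inv(T2)@np.r_[C,1],"tool y deg",np.degrees(np.arctan2(T2[1,1],T2[0,1])))
Tr=np.array([plane(ray("wrist",c,T1),.014) for c in [(371,7),(343,143),(220,120)]]);print("tray",Tr,(Tr[0]+Tr[2])/2)
Tt=np.array([plane(ray("top",c),.014) for c in [(415,174),(488,171),(491,244),(420,246)]]);print(Tt.mean(0))
from workcell import manip;print(manip.finger_overhang)
```

```text
plate stw [0.5797 0.2882 0.1504] z [0.1514 0.1472 0.1543 0.1489] err 0.0018394627593885857 size 0.11900531984405086 yaw 16.75939189262145
plate tw [0.5801 0.2885 0.1479] z [0.1466 0.1435 0.1551 0.1464] err 0.0016271823398442931 size 0.11975609467087234 yaw 16.746069811317128
plate sw [0.5791 0.2895 0.1532] z [0.1527 0.1545 0.154  0.1518] err 0.001123834771891193 size 0.11870466322693939 yaw 17.500184047315575
wrist plane [0.5792 0.2904 0.158 ] 0.11701270975892844 0.11645853673405714 17.446599312988646
knob stw [0.5796 0.2882 0.1897] z [0.188  0.1914 0.1921 0.1873] err 0.0033420986621015302 size 0.03785888625235012 yaw 18.833234776116093
knob tw [0.5794 0.2883 0.1868] z [0.1814 0.1905 0.1912 0.1841] err 0.002448983689537822 size 0.03806785914023088 yaw 18.897260793562584
knob sw [0.5799 0.2894 0.1922] z [0.1905 0.1914 0.1963 0.1907] err 0.0007637726281188765 size 0.03906894590094571 yaw 16.280000943340205
wrist plane [0.5796 0.29   0.196 ] 0.03898340928977963 0.04172004179074394 17.689318395273546
in tool [0.0087 0.0004 0.1385 1.    ] tool y deg 17.68017949103777
tray [[ 0.65   -0.3593  0.014 ]
 [ 0.4657 -0.3684  0.014 ]
 [ 0.4572 -0.182   0.014 ]] [ 0.5536 -0.2706  0.014 ]
[ 0.5496 -0.272   0.014 ]
0.011
```

Emit:
{"method": "jog_arm", "body": {
  "deltas": [
    {"gripper": 1,"offset": [0.008,0,0.02],"rotation": [0,0,0]},
    {"gripper": 1,"offset": [0,0,0.03],"rotation": [0,0,0]},
    {"gripper": 1,"offset": [0,0,0.03],"rotation": [0,0,0]},
    {"gripper": 1,"offset": [0,0,0.02],"rotation": [0,0,0]},
    {"gripper": 1,"offset": [0,0,0.015],"rotation": [0,0,0]},
    {"gripper": 1,"offset": [0,0,0.015],"rotation": [0,0,0]},
    {"gripper": 1,"offset": [0,0,0.01],"rotation": [0,0,0]},
    {"gripper": 1,"offset": [0,0,0.01],"rotation": [0,0,0]},
    {"gripper": 1,"offset": [0,0,0.008],"rotation": [0,0,0]},
    {"gripper": 1,"offset": [0,0,0],"rotation": [0,0,0]},
    {"gripper": 1,"offset": [0,0,0],"rotation": [0,0,0]}
  ]
}}

```text
clock: 5.7
position: [0.5789, 0.2907, 0.1771]
ee_rot: [0.588, 0.809, 0.0, 0.0]
ft_force: [-0.8, 0.4, 0.2]
grip_width: 1.003
grasp_force: 0.0
```

Emit:
{"method": "jog_arm", "body": {
  "deltas": [
    {"gripper": 0.7,"offset": [0,0,0]},
    {"gripper": 0.6,"offset": [0,0,0]},
    {"gripper": 0.4,"offset": [0,0,0]},
    {"gripper": 0.2,"offset": [0,0,0]},
    {"gripper": 0.2,"offset": [0,0,0]},
    {"gripper": 0.2,"offset": [0,0,0]},
    {"gripper": 0.2,"offset": [0,0,0]},
    {"gripper": 0.2,"offset": [0,0,0]},
    {"gripper": 0.2,"offset": [0,0,0]},
    {"gripper": 0.2,"offset": [0,0,0]}
  ],
  "newtons": 40
}}

```text
schema error: expected keys gripper, offset, rotation
```

Emit:
{"method": "jog_arm", "body": {
  "deltas": [
    {"gripper": 0.7,"offset": [0,0,0],"rotation": [0,0,0]},
    {"gripper": 0.6,"offset": [0,0,0],"rotation": [0,0,0]},
    {"gripper": 0.4,"offset": [0,0,0],"rotation": [0,0,0]},
    {"gripper": 0.2,"offset": [0,0,0],"rotation": [0,0,0]},
    {"gripper": 0.2,"offset": [0,0,0],"rotation": [0,0,0]},
    {"gripper": 0.2,"offset": [0,0,0],"rotation": [0,0,0]},
    {"gripper": 0.2,"offset": [0,0,0],"rotation": [0,0,0]},
    {"gripper": 0.2,"offset": [0,0,0],"rotation": [0,0,0]},
    {"gripper": 0.2,"offset": [0,0,0],"rotation": [0,0,0]},
    {"gripper": 0.2,"offset": [0,0,0],"rotation": [0,0,0]}
  ],
  "newtons": 40
}}

```text
clock: 6.7
position: [0.5789, 0.2907, 0.1775]
ee_rot: [0.588, 0.809, 0.0, 0.0]
ft_force: [-1.1, -1.1, 6.0]
grip_width: 0.43
grasp_force: 39.5
```

Emit:
{"method": "jog_arm", "body": {
  "deltas": [
    {"gripper": 0.2,"offset": [0,0,-0.003],"rotation": [0,0,0]},
    {"gripper": 0.2,"offset": [0,0,-0.004],"rotation": [0,0,0]},
    {"gripper": 0.2,"offset": [0,0,-0.004],"rotation": [0,0,0]},
    {"gripper": 0.2,"offset": [0,0,-0.004],"rotation": [0,0,0]},
    {"gripper": 0.2,"offset": [0,0,0],"rotation": [0,0,0]}
  ]
}}

```text
clock: 7.2
position: [0.5791, 0.2909, 0.1928]
ee_rot: [0.588, 0.809, 0.001, 0.0]
ft_force: [0.6, 0.2, -0.3]
grip_width: 0.201
grasp_force: 0.0
```

Run:
```python
from workcell import imaging
import cv2,numpy as np
im=imaging.camera("side");w=imaging.camera("wrist")
cv2.imwrite("pics/l1.png",np.hstack([cv2.resize(im[170:330,220:380],None,fx=2.5,fy=2.5),cv2.resize(w[100:400,170:470],(400,400))]))
```

```text
(no output)
```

View pics/l1.png

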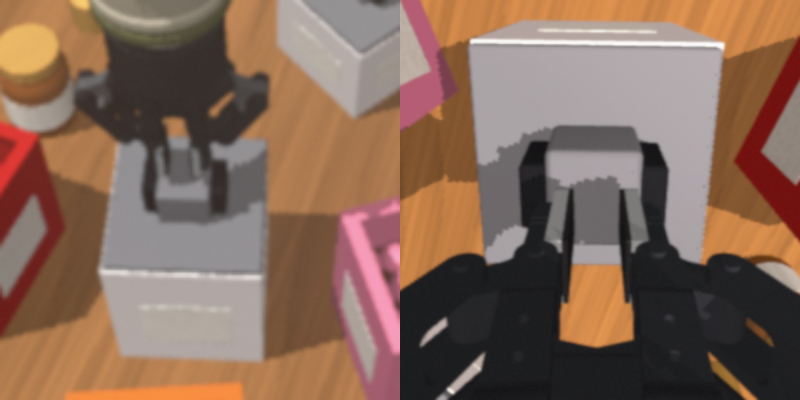

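The picture shows the lid still seated at its old place, with the fingers half shut just above the knob's top: they slipped off. I gripped too high, so I'll open, go lower and grip harder, pausing to check each reading.

Emit:
{"method": "jog_arm", "body": {
  "deltas": [
    {"gripper": 1,"offset": [0,0,-0.01],"rotation": [0,0,0]},
    {"gripper": 1,"offset": [0,0,0],"rotation": [0,0,0]},
    {"gripper": 1,"offset": [0,0,0],"rotation": [0,0,0]},
    {"gripper": 1,"offset": [0,0,0],"rotation": [0,0,0]},
    {"gripper": 1,"offset": [0,0,0],"rotation": [0,0,0]},
    {"gripper": 1,"offset": [0,0,0],"rotation": [0,0,0]},
    {"gripper": 1,"offset": [0,0,0.01],"rotation": [0,0,0]},
    {"gripper": 1,"offset": [0,0,0.01],"rotation": [0,0,0]},
    {"gripper": 1,"offset": [0,0,0.008],"rotation": [0,0,0]},
    {"gripper": 1,"offset": [0,0,0.006],"rotation": [0,0,0]},
    {"gripper": 1,"offset": [0,0,0],"rotation": [0,0,0]},
    {"gripper": 1,"offset": [0,0,0],"rotation": [0,0,0]}
  ]
}}

```text
clock: 8.5
position: [0.5788, 0.2906, 0.1678]
ee_rot: [0.588, 0.809, -0.0, -0.0]
ft_force: [-0.8, -0.2, 0.1]
grip_width: 1.001
grasp_force: 0.0
```

Run:
```python
from workcell import imaging,manip
import cv2,numpy as np
o=manip.get_obs();np.save("w3.npy",np.r_[o["position"],o["ee_rot"]])
im=imaging.camera("side");w=imaging.camera("wrist");cv2.imwrite("pics/w3.png",w)
cv2.imwrite("pics/l2.png",np.hstack([cv2.resize(im[190:310,240:360],(400,400),interpolation=cv2.INTER_CUBIC),cv2.resize(w[100:400,170:470],(400,400))]))
```

```text
(no output)
```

View pics/l2.png

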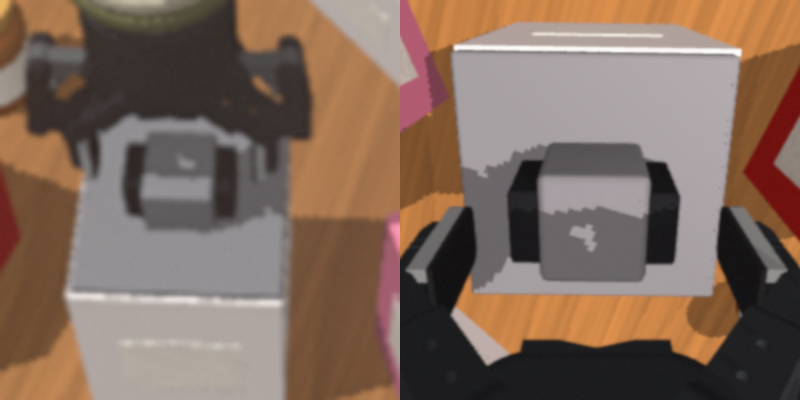

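The picture shows the open fingers beside the knob: side-view tips near (267,244) and (320,243), wrist-view inner tip edge from (224,256) to (226,301). The tips look higher than expected, so I'll triangulate them.

Run:
```python
from h import *
from scipy.spatial.transform import Rotation as R
np.set_printoptions(precision=4,suppress=True)
q=np.load("w3.npy");T=np.eye(4);T[:3,3]=q[:3];T[:3,:3]=R.from_quat(q[3:]).as_matrix()
I=np.linalg.inv(T)
w=lambda x,y:(170+(x-400)*.75,100+y*.75)
s=lambda x,y:(240+x*.3,190+y*.3)
for a,b in(((w(474,237)),s(265,175)),(w(721,237),s(90,180))):
    p,e=tri([ray("wrist",a,T),ray("side",b)]);print("tip",p,e,"tool",(I@np.r_[p,1])[:3])
# wrist rays at tool y=+-0.0425
for a in((472,208),(475,266),(721,208),(717,262)):
    c,d=ray("wrist",w(*a),T);c=I[:3,:3]@c+I[:3,3];d=I[:3,:3]@d;t=(np.sign(d[1])*.0425-c[1])/d[1];print("pad corner tool",c+d*t)
# knob top & button outer edges w/ w3: block top corners
K=[plane(ray("wrist",w(*a),T),.194) for a in((540,178),(648,178),(645,281),(541,281))];K=np.array(K);print("knob centre tool",(I@np.r_[K.mean(0),1])[:3],np.linalg.norm(K[0]-K[1]),np.linalg.norm(K[1]-K[2]))
# wrist-only height from two wrist poses (w2,w3)
q=np.load("w2.npy");T2=np.eye(4);T2[:3,3]=q[:3];T2[:3,:3]=R.from_quat(q[3:]).as_matrix()
cw=lambda x,y:(170+x/2-.25,20+y/2-.25)
for a,b in zip(((540,178),(648,178),(645,281),(541,281),(455,50),(740,52)),((254,262),(336,262),(335,346),(256,346),(183,175),(409,177))):
    print(tri([ray("wrist",w(*a),T),ray("wrist",cw(*b),T2)]))
```

```text
tip [0.5352 0.2669 0.1785] 0.0040189257137645575 tool [-0.009  -0.0487 -0.0107]
tip [0.6261 0.3022 0.1827] 0.006353432953366773 tool [-0.0036  0.0486 -0.015 ]
pad corner tool [ 0.01   -0.0425 -0.0303]
pad corner tool [-0.0111 -0.0425 -0.0333]
pad corner tool [ 0.0106  0.0425 -0.0313]
pad corner tool [-0.0097  0.0425 -0.033 ]
knob centre tool [-0.0017 -0.0009 -0.0262] 0.037268182803945976 0.04233172203216198
(array([0.5545, 0.3039, 0.1957]), np.float64(8.409569389103038e-05))
(array([0.591 , 0.3148, 0.1931]), np.float64(0.0010873171669092477))
(array([0.604 , 0.2753, 0.1946]), np.float64(0.0009417358705681037))
(array([0.5667, 0.2642, 0.1962]), np.float64(0.0007075999210384792))
(array([0.5066, 0.3286, 0.1559]), np.float64(0.00020866737294845665))
(array([0.6194, 0.3632, 0.1476]), np.float64(0.00016282049755793646))
```

The knob top is confirmed at 0.195. The tips sit some 10–30 mm behind the TCP when open, which explains the slip, so I'll go lower.

Emit:
{"method": "jog_arm", "body": {
  "deltas": [
    {"gripper": 1,"offset": [-0.001,0,0.006],"rotation": [0,0,0]},
    {"gripper": 1,"offset": [0,0,0.006],"rotation": [0,0,0]},
    {"gripper": 1,"offset": [0,0,0],"rotation": [0,0,0]},
    {"gripper": 0.6,"offset": [0,0,0],"rotation": [0,0,0]},
    {"gripper": 0.6,"offset": [0,0,0],"rotation": [0,0,0]},
    {"gripper": 0.6,"offset": [0,0,0],"rotation": [0,0,0]},
    {"gripper": 0.6,"offset": [0,0,0],"rotation": [0,0,0]}
  ],
  "newtons": 40
}}

```text
clock: 9.3
position: [0.5794, 0.2899, 0.1565]
ee_rot: [0.588, 0.809, 0.001, 0.0]
ft_force: [-0.5, -1.1, 6.1]
grip_width: 0.6
grasp_force: 5.1
```

Emit:
{"method": "jog_arm", "body": {
  "deltas": [
    {"gripper": 0.3,"offset": [0,0,0],"rotation": [0,0,0]},
    {"gripper": 0.3,"offset": [0,0,0],"rotation": [0,0,0]},
    {"gripper": 0.3,"offset": [0,0,0],"rotation": [0,0,0]},
    {"gripper": 0.3,"offset": [0,0,0],"rotation": [0,0,0]},
    {"gripper": 0.3,"offset": [0,0,0],"rotation": [0,0,0]}
  ],
  "newtons": 40
}}

```text
clock: 9.8
position: [0.5794, 0.2901, 0.1571]
ee_rot: [0.588, 0.809, 0.001, 0.0]
ft_force: [-1.7, 0.2, 9.5]
grip_width: 0.461
grasp_force: 41.8
```

Run:
```python
from workcell import imaging,manip
import cv2,numpy as np
im=imaging.camera("side");w=imaging.camera("wrist");cv2.imwrite("pics/w4.png",w)
cv2.imwrite("pics/l3.png",np.hstack([cv2.resize(im[190:310,240:360],(400,400),interpolation=cv2.INTER_CUBIC),cv2.resize(w[100:400,170:470],(400,400))]))
```

```text
(no output)
```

View pics/l3.png

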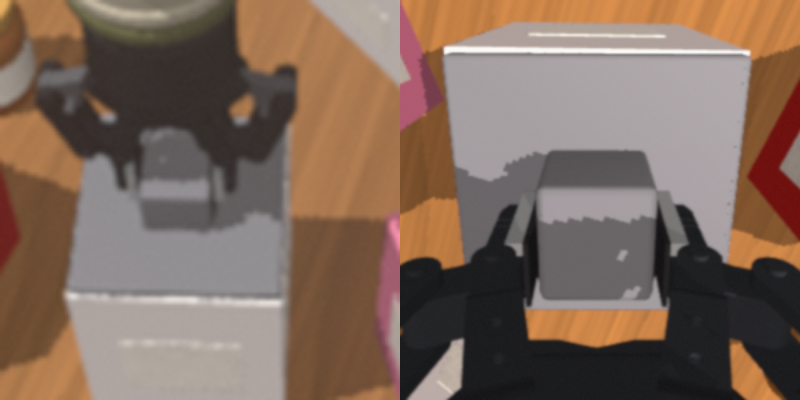

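The fingers now overlap about half the buttons' height on both sides, with the pads flat against the knob. Lifting gently.

Emit:
{"method": "jog_arm", "body": {
  "deltas": [
    {"gripper": 0.3,"offset": [0,0,0],"rotation": [0,0,0]},
    {"gripper": 0.3,"offset": [0,0,0],"rotation": [0,0,0]},
    {"gripper": 0.3,"offset": [0,0,-0.002],"rotation": [0,0,0]},
    {"gripper": 0.3,"offset": [0,0,-0.003],"rotation": [0,0,0]},
    {"gripper": 0.3,"offset": [0,0,-0.003],"rotation": [0,0,0]},
    {"gripper": 0.3,"offset": [0,0,0],"rotation": [0,0,0]}
  ],
  "newtons": 60
}}

```text
clock: 10.5
position: [0.5791, 0.2896, 0.1639]
ee_rot: [0.588, 0.809, 0.0, 0.0]
ft_force: [0.7, 0.4, -2.6]
grip_width: 0.454
grasp_force: 60.5
```

The pull is about 2 N, which is the lid alone, so the hooks are clear. Lifting on.

Emit:
{"method": "jog_arm", "body": {
  "deltas": [
    {"gripper": 0.3,"offset": [0,0,-0.006],"rotation": [0,0,0]},
    {"gripper": 0.3,"offset": [0,0,-0.008],"rotation": [0,0,0]},
    {"gripper": 0.3,"offset": [0,0,-0.01],"rotation": [0,0,0]},
    {"gripper": 0.3,"offset": [0,0,-0.015],"rotation": [0,0,0]},
    {"gripper": 0.3,"offset": [0,0,-0.02],"rotation": [0,0,0]},
    {"gripper": 0.3,"offset": [0,0,-0.02],"rotation": [0,0,0]},
    {"gripper": 0.3,"offset": [0,0,-0.02],"rotation": [0,0,0]},
    {"gripper": 0.3,"offset": [0,0,-0.02],"rotation": [0,0,0]},
    {"gripper": 0.3,"offset": [0,0,-0.01],"rotation": [0,0,0]},
    {"gripper": 0.3,"offset": [0,0,0],"rotation": [0,0,0]}
  ]
}}

```text
clock: 11.5
position: [0.5794, 0.2902, 0.2948]
ee_rot: [0.588, 0.809, 0.001, 0.001]
ft_force: [-1.1, 0.0, -2.5]
grip_width: 0.46
grasp_force: 60.7
```

Run:
```python
from workcell import imaging,manip
import cv2,numpy as np
from scipy.spatial.transform import Rotation as R
im=imaging.camera("side");w=imaging.camera("wrist")
cv2.imwrite("pics/l4.png",np.hstack([cv2.resize(im[90:330,200:440],(400,400)),cv2.resize(w[100:400,170:470],(400,400))]))
o=manip.get_obs();M=R.from_quat(o["ee_rot"]).as_matrix()
t=np.array([.5515,-.271,o["position"][2]])
print(o["position"],M.T@(t-o["position"]),M[:2,:2],o["joint_pos"])
```

```text
[0.57898844 0.28956877 0.29235387] [-5.24627237e-01 -1.99397040e-01  2.11702331e-04] [[-0.30906912  0.95103954]
 [ 0.95103954  0.30906902]] [ 0.13339341  0.54542338 -1.04130279  1.22594023  0.46474328  1.61366152
 -0.50164297]
```

View pics/l4.png

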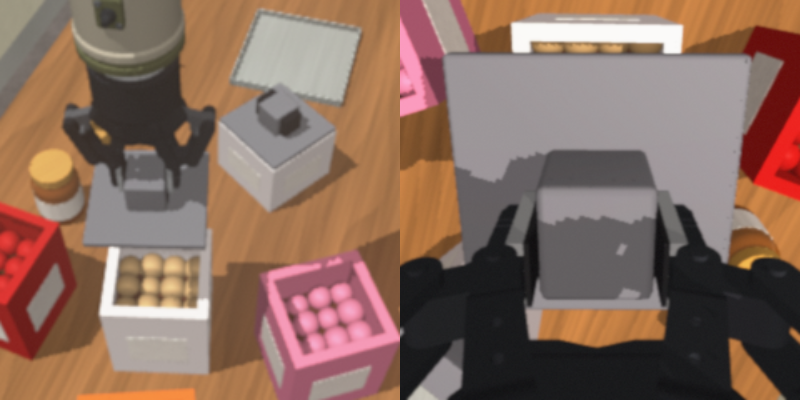

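The lid hangs level in the jaws and the open tub stands in place with its walnuts. Carrying it to the tray.

Emit:
{"method": "jog_arm", "body": {
  "deltas": [
    {"gripper": 0.3,"offset": [-0.0145,-0.005,0],"rotation": [0,0,0]},
    {"gripper": 0.3,"offset": [-0.031,-0.0118,0],"rotation": [0,0,0]},
    {"gripper": 0.3,"offset": [-0.031,-0.0118,0],"rotation": [0,0,0]},
    {"gripper": 0.3,"offset": [-0.031,-0.0118,0],"rotation": [0,0,0]},
    {"gripper": 0.3,"offset": [-0.031,-0.0118,0],"rotation": [0,0,0]},
    {"gripper": 0.3,"offset": [-0.031,-0.0118,0],"rotation": [0,0,0]},
    {"gripper": 0.3,"offset": [-0.031,-0.0118,0],"rotation": [0,0,0]},
    {"gripper": 0.3,"offset": [-0.031,-0.0118,0],"rotation": [0,0,0]},
    {"gripper": 0.3,"offset": [-0.031,-0.0118,0],"rotation": [0,0,0]},
    {"gripper": 0.3,"offset": [-0.031,-0.0118,0],"rotation": [0,0,0]},
    {"gripper": 0.3,"offset": [-0.031,-0.0118,0],"rotation": [0,0,0]},
    {"gripper": 0.3,"offset": [-0.031,-0.0118,0],"rotation": [0,0,0]},
    {"gripper": 0.3,"offset": [-0.031,-0.0118,0],"rotation": [0,0,0]},
    {"gripper": 0.3,"offset": [-0.031,-0.0118,0],"rotation": [0,0,0]},
    {"gripper": 0.3,"offset": [-0.031,-0.0118,0],"rotation": [0,0,0]},
    {"gripper": 0.3,"offset": [-0.031,-0.0118,0],"rotation": [0,0,0]},
    {"gripper": 0.3,"offset": [-0.031,-0.0118,0],"rotation": [0,0,0]},
    {"gripper": 0.3,"offset": [-0.0145,-0.005,0],"rotation": [0,0,0]},
    {"gripper": 0.3,"offset": [0,0,0],"rotation": [0,0,0]},
    {"gripper": 0.3,"offset": [0,0,0],"rotation": [0,0,0]}
  ]
}}

```text
clock: 13.6
position: [0.5522, -0.2701, 0.2922]
ee_rot: [0.588, 0.809, 0.0, -0.001]
ft_force: [1.2, 1.0, -2.2]
grip_width: 0.452
grasp_force: 60.9
```

Emit:
{"method": "jog_arm", "body": {
  "deltas": [
    {"gripper": 0.3,"offset": [0,0,0.01],"rotation": [0,0,0]},
    {"gripper": 0.3,"offset": [0,0,0.02],"rotation": [0,0,0]},
    {"gripper": 0.3,"offset": [0,0,0.03],"rotation": [0,0,0]},
    {"gripper": 0.3,"offset": [0,0,0.03],"rotation": [0,0,0]},
    {"gripper": 0.3,"offset": [0,0,0.03],"rotation": [0,0,0]},
    {"gripper": 0.3,"offset": [0,0,0.03],"rotation": [0,0,0]},
    {"gripper": 0.3,"offset": [0,0,0.03],"rotation": [0,0,0]},
    {"gripper": 0.3,"offset": [0,0,0.025],"rotation": [0,0,0]},
    {"gripper": 0.3,"offset": [0,0,0.02],"rotation": [0,0,0]},
    {"gripper": 0.3,"offset": [0,0,0.015],"rotation": [0,0,0]},
    {"gripper": 0.3,"offset": [0,0,0.008],"rotation": [0,0,0]},
    {"gripper": 0.3,"offset": [0,0,0.006],"rotation": [0,0,0]},
    {"gripper": 0.3,"offset": [0,0,0],"rotation": [0,0,0]},
    {"gripper": 0.3,"offset": [0,0,0],"rotation": [0,0,0]}
  ]
}}

```text
clock: 15.0
position: [0.5527, -0.2713, 0.0396]
ee_rot: [0.588, 0.809, 0.0, 0.001]
ft_force: [-0.2, 0.3, -2.7]
grip_width: 0.456
grasp_force: 60.9
```

Emit:
{"method": "jog_arm", "body": {
  "deltas": [
    {"gripper": 0.3,"offset": [0,0,0.003],"rotation": [0,0,0]},
    {"gripper": 0.3,"offset": [0,0,0.003],"rotation": [0,0,0]},
    {"gripper": 0.3,"offset": [0,0,0.002],"rotation": [0,0,0]},
    {"gripper": 0.3,"offset": [0,0,0],"rotation": [0,0,0]}
  ]
}}

```text
clock: 15.4
position: [0.5521, -0.2711, 0.0305]
ee_rot: [0.588, 0.809, -0.0, -0.0]
ft_force: [0.6, -0.5, -1.7]
grip_width: 0.452
grasp_force: 60.9
```

Emit:
{"method": "jog_arm", "body": {
  "deltas": [
    {"gripper": 0.3,"offset": [0,0,0.002],"rotation": [0,0,0]},
    {"gripper": 0.3,"offset": [0,0,0.001],"rotation": [0,0,0]},
    {"gripper": 0.3,"offset": [0,0,0.001],"rotation": [0,0,0]},
    {"gripper": 0.3,"offset": [0,0,0],"rotation": [0,0,0]}
  ]
}}

```text
clock: 15.8
position: [0.5521, -0.2711, 0.0267]
ee_rot: [0.588, 0.809, -0.0, -0.0]
ft_force: [-0.1, 0.9, -2.2]
grip_width: 0.452
grasp_force: 60.9
```

Emit:
{"method": "jog_arm", "body": {
  "deltas": [
    {"gripper": 0.3,"offset": [0,0,0.001],"rotation": [0,0,0]},
    {"gripper": 0.3,"offset": [0,0,0.001],"rotation": [0,0,0]},
    {"gripper": 0.3,"offset": [0,0,0],"rotation": [0,0,0]}
  ]
}}

```text
clock: 16.1
position: [0.5525, -0.2712, 0.0262]
ee_rot: [0.588, 0.809, -0.0, 0.0]
ft_force: [-6.7, 1.4, 10.8]
grip_width: 0.458
grasp_force: 62.6
```

Contact: +11 N. Releasing and withdrawing.

Emit:
{"method": "jog_arm", "body": {
  "deltas": [
    {"gripper": 0.45,"offset": [0,0,-0.001],"rotation": [0,0,0]},
    {"gripper": 0.55,"offset": [0,0,0],"rotation": [0,0,0]},
    {"gripper": 0.7,"offset": [0,0,0],"rotation": [0,0,0]},
    {"gripper": 1,"offset": [0,0,0],"rotation": [0,0,0]},
    {"gripper": 1,"offset": [0,0,0],"rotation": [0,0,0]},
    {"gripper": 1,"offset": [0,0,0],"rotation": [0,0,0]},
    {"gripper": 1,"offset": [0,0,0],"rotation": [0,0,0]},
    {"gripper": 1,"offset": [0,0,-0.01],"rotation": [0,0,0]},
    {"gripper": 1,"offset": [0,0,-0.02],"rotation": [0,0,0]},
    {"gripper": 1,"offset": [0,0,-0.03],"rotation": [0,0,0]},
    {"gripper": 1,"offset": [0,0,-0.03],"rotation": [0,0,0]},
    {"gripper": 1,"offset": [0,0,-0.03],"rotation": [0,0,0]},
    {"gripper": 1,"offset": [0,0,-0.03],"rotation": [0,0,0]},
    {"gripper": 1,"offset": [0,0,-0.03],"rotation": [0,0,0]},
    {"gripper": 1,"offset": [0,0,-0.02],"rotation": [0,0,0]},
    {"gripper": 1,"offset": [0,0,0],"rotation": [0,0,0]},
    {"gripper": 1,"offset": [0,0,0],"rotation": [0,0,0]}
  ]
}}

```text
clock: 17.8
position: [0.5523, -0.2711, 0.2262]
ee_rot: [0.588, 0.809, -0.0, 0.0]
ft_force: [0.1, 0.2, -0.5]
grip_width: 0.996
grasp_force: 0.0
```

Run:
```python
from workcell import imaging
import cv2,numpy as np
im=imaging.camera("side");w=imaging.camera("wrist")
cv2.imwrite("pics/f.png",np.hstack([cv2.resize(im[60:330,200:470],(400,400)),cv2.resize(w[0:400,120:520],(400,400))]))
```

```text
(no output)
```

View pics/f.png

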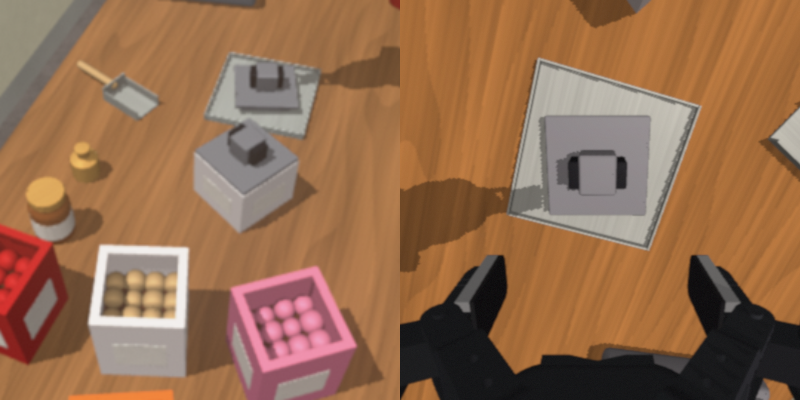

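The lid lies flat, right way up and central in the tray (wrist view about (598,165) in the composite). Both tubs stand in place and the gripper is clear.

```bash
python3 -c "
from workcell import workorder;print(workorder.hand_in())"
```

```text
the job is handed in; nothing more can be done
None
```

The lid is off the tall tub and lies flat, right way up, near the centre of the steel tray; both tubs look undisturbed in the last picture, and the job was handed in at about 18 s with no verdict returned.

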